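# Shorten a walking-frame leg by one hole to match its pair

### The job

Two adjustable legs of a walking frame are clamped side by side on the board, and one has been left one hole longer than the other. Pull up the lock-plunger knob of the longer leg, slide its section along the bare tube to the next hole so that both feet are level, and let the pin go fully home there. Finish still holding that knob with the pin home - do not let go - and leave the other leg and the things around the board undisturbed.

Things in the scene. Friction and masses are not known exactly. Their poses are not given: they have to be found in the camera images.
- board: Fixed plywood board 290 x 460 x 12 mm carrying two like legs 130 mm apart along its y (which is nearer the robot varies): bare 28 mm aluminium tube clamped in a wooden block at its +y end, grey sliding section with black rubber foot at -y, black plunger knob upright on its collar. Origin: centre of underside; top 12 mm up.
- leg: Fixed tube of the LONGER leg, the one to adjust (foot sticks out 30 mm further). Origin on the board's top under the pin's starting hole; y along the tube from foot to clamped end, z up. Tube axis at z 52 mm, tube top 66 mm; 11 mm holes along its top, 30 mm apart. Clamp block at y 137 to 173 mm, 50 mm wide, top at 72 mm.
- leg_knob: Pull knob of the longer leg's lock plunger: upright black cylinder, 24 mm diameter, 26 mm tall. Origin: centre of its underside, 105 mm above the table when the pin is home. Below it a 15 mm barrel leaves 20 mm of clear height above the 41 mm diameter collar. Rises with the pin, travels with the section; can be gripped from above at any yaw.
- leg_plunger (a joint): Pin of the longer leg, m: 0 = fully home in a hole, grows as the knob is pulled straight up, stop at 0.014. A spring pulls it down (3 N at home, 6.5 N at the stop). The 9 mm round-nosed pin reaches 9 mm into the hole: it locks the section until pulled past 0.009 (0.011 to 0.013 is a safe pull); released between holes the pin rests on the tube at 0.009.
- leg_section (a joint): Sliding section of the longer leg, m: 0 = starting hole, grows as the section slides along +y of leg (onto the bare tube; the leg gets shorter). Holes at -0.030, 0, 0.030 and 0.060; the next hole of this job is 0.030. About 1 mm of play when locked. Sliding friction about 2 N once the pin is clear.
- leg_next_hole (a point): Mouth of the next hole, at the top of the longer leg's tube, 30 mm along the tube from the pin's starting hole; the first hole to be seen on the bare tube beside the collar. The collar reaches 13 mm beyond the pin's axis.
- leg_foot (a point): Centre of the end face of the longer leg's rubber foot (46 mm diameter), 190 mm from the pin's axis, away from the clamp.
- mate_knob: Plunger knob of the other, shorter leg, same shape and height; its pin already sits in the matching hole. To be left alone.
- mate_foot (a point): Centre of the end face of the shorter leg's rubber foot.
- mate_plunger (a joint): Pin of the shorter leg, m: 0 = home, as at the start.
- mate_section (a joint): Sliding section of the shorter leg, m: 0 = where it is at the start.
- box: Bystander: lidded pink-red plastic craft box 104 x 134 x 72 mm on the table. Origin: centre of underside.
- glue: Bystander: glue stick standing upright, 29 mm diameter, 88 mm tall. Origin: centre of underside.
- tape: Bystander: cardboard tape core lying flat, 90 mm outside, 68 mm inside, 22 mm tall. Origin: centre of underside.
- cup: Bystander: white mug, 76 mm diameter, 85 mm tall, handle to its +y. Origin: centre of underside.

How it is judged (in metres and radians):
On the way, in this order (a step that is already met when the one before it is completed fails the run):
1. the longer leg's pin is pulled clear of its hole (value of joint leg_plunger above 0.008 m and contact force between the fingers and leg_knob above 1 N), for 0.1 s.
2. the section is at the next hole with the pin home (value of joint leg_section between 0.027 and 0.033 m and value of joint leg_plunger below 0.002 m), for 0.2 s.
At the end, for the whole second after the job is handed in: Longer leg's section at rest within 3 mm of the next hole, pin within 2 mm of fully home, fingers still on its knob (over 1.5 N); other leg's section within 3 mm and pin within 2 mm of its start; bystanders within 30 mm of where they stood (all of step 2 and contact force between the fingers and leg_knob above 1.5 N and velocity of joint leg_section between -0.01 and 0.01 m/s and value of joint mate_section between -0.003 and 0.003 m and value of joint mate_plunger below 0.002 m and distance of each of box, glue, tape, cup from where it was at the start of the episode below 0.03 m); the arm keeps its last pose, push and grip.
It fails at once if the other leg's pin is pulled or its section shifted (value of joint mate_plunger above 0.006 m or not (value of joint mate_section between -0.006 and 0.006 m)).
It fails at once if a bystander is knocked about (distance of any of box, glue, tape, cup from where it was at the start of the episode above 0.04 m or angle between any of box, glue, tape, cup's own z axis and vertical above 0.6 rad).
It also fails if it takes over 32 s, if anything falls off the work surface, if the arm or the gripper's body presses on something with over 40 N, if the wrist force passes 120 N, or if a joint passes its speed limit or range.

### The arm

A 6-joint arm with a two-finger parallel gripper is mounted at the origin on the work surface. World frame = base frame: x ahead of the robot, y to its left, z up, the work surface at z = 0. Lengths are in m, angles in degrees, forces in N, time in s.
With the tool pointing down it reaches from about 0.25 to 0.725 m from the base axis. Payload 9.7 kg.
Tool frame: the origin (TCP) lies on the centre line of the jaws, within the pads' length; the fingertips stand 22 mm ahead of it and the grasp point (between the pads) lies 3 mm ahead of it; z points along the fingers, y is the direction in which the jaws open and shut (so a half turn about z gives the same grasp; the last joint's range is limited). The gripper opens to 85 mm and grips with 20 to 120 N. Pads are 22 mm wide; open, the fingers measure 114 mm over their backs; the gripper's body (76 mm by 85 mm) begins 54 mm behind the grasp point. The pads swing forward as they close: fully open they stand 13 mm farther back than shut.
Start: joints at [65.489, 4.979, 10.078, 95.1, 0, 90], TCP at [0.228, 0.5, 0.253] pointing down, gripper open.
Joint ranges: [-179.16, 179.16], [-48.56, 103.87], [-65.8, 70.77], [-126.05, 130.52], [-82.76, 87.17], [-180, 180]. Speed limits (degrees/s): [127.2, 127.2, 147.25, 180, 180, 180].

### API

Orientations are given as [roll, pitch, yaw] about the fixed x, y, z axes, in that order (R = Rz(yaw) Ry(pitch) Rx(roll)).
In Python, from workcell import monitor, eyes, job gives the robot as it stands. The module is installed in compiled form; this text tells all that it offers.
- The arm moves only by the tool drive_tool, never from a script. Its argument "plan" is a list of rows, each a list of 3 entries, a list of its own where there are three numbers: the opening, from 0 (shut) to 1 (fully open), then the shift along the world's x, y, z in m, then the turn about the world's z in degrees. In form: [[gripper, [x, y, z], yaw], ...]. A call has 1 to 10 rows; each row shifts and turns the commanded pose from where the row before left it; what a row does not reach is not made up. A row lasts 1/8 s, in which the tool goes at most 62.5 mm and 10.7 degrees, less where a joint would pass 70% of its speed; a pose out of reach is approached as far as the arm can. A call is refused whole if a number of a shift passes 0.0625 or a number of a turn 10.7, either way. A call with a gripper value outside its range is refused whole. The fingers move at their own pace and stop on an object; "grip_force" is the grip in N (left out, the last holds). Time passes only in rows, so rows that do not move let the fingers close. It gives the time, the measured TCP pose, the force and the opening at its end, in the units of the state.
- monitor.get_obs(): the state, without advancing time (a new reading comes with each control period).
- eyes.camera(name): name is "scene" or "top" or "wrist"; returns (picture, depth): 384x512x3 uint8, red, green, blue; 384x512 float32, m along the optical axis (not along the pixel's ray), 0 where there is no reading.
- eyes.camera_params(name): a dict with "fx", "fy", "cx", "cy" (pixels), "extrinsics" (4x4, takes a point from world to camera coordinates); the wrist camera has in their place "mount" (4x4, takes a point from camera to tool coordinates, whose origin is the TCP and whose axes are the flange's). Camera axes: x right, y down, z forward; pixel columns grow to the right and rows downward; lengths in m; the calibration is good to about 2 mm. The wrist camera is an equidistant fisheye: a pixel r from the principal point sees the ray r / f radians off the axis. A picture is of the moment at which its call begins: read the wrist's pose just before it. camera_params takes no time and is no camera call.
- job.job_done(): hands the job in, once; it reports no verdict.
The state is a dict: "time": time; "q": joint angles; "qd": joint speeds; "joint_efforts": joint torques, N m; "ee_pos": TCP position; "tcp_rot": TCP orientation; "wrist_force": force on the tool from outside, world axes, zero at the start; "torque": the same for the moment, N m; "opening": finger opening in m.
Only numpy, scipy, OpenCV 4.12 (cv2) and the standard library are available. Lean on these libraries where they do the work, as an engineer would, in place of code of your own. Each camera call takes 0.05 s, during which the arm holds its last target.

## Working session

There is one attempt and no reset: what is moved stays moved. The work goes in short steps, Python scripts to look and compute and a tool call to move; the robot and the scene stay as the last step left them, time stands still between calls to the robot, and variables do not carry over. Pictures are saved under pics/ and viewed, and the job is handed in when it is done.

Besides the shell and the picture viewer there is one more tool, called after "Call:" as name(argument=value, ...) on one line, values as JSON. drive_tool: Moves the arm, as the interface text tells. Its arguments: {"type":"object","properties":{"plan":{"type":"array","items":{"type":"array"}},"grip_force":{"type":"number"}},"required":["plan"]}

```bash
mkdir -p pics
python3 - <<'E'
from workcell import monitor, eyes
import cv2,numpy as np
print(monitor.get_obs())
for n in("top","scene"):
    im,d=eyes.camera(n); cv2.imwrite(f"pics/{n}0.png",im[:,:,::-1]); np.savez(f"{n}0.npz",im=im,d=d)
    print(n,eyes.camera_params(n))
E
```

```text
{'time': 0.0, 'q': array([6.54892074e+01, 5.01139996e+00, 1.00346150e+01, 9.50996872e+01,
       9.20920866e-04, 9.00003396e+01]), 'qd': array([-0.00109023,  0.02091585, -0.05181834,  0.0994147 ,  0.04145289,
        0.07722522]), 'joint_efforts': array([ 3.16099926e-03, -5.20388818e+01,  4.64798391e+01,  1.63261732e-02,
        1.14542813e-04, -2.61497371e-05]), 'ee_pos': array([0.22808887, 0.5002558 , 0.25258162]), 'tcp_rot': array([-1.79923528e+02, -9.20466828e-04,  1.55488867e+02]), 'wrist_force': array([ 0.13072576, -1.28578445, -0.56109586]), 'torque': array([0.01531441, 0.03646253, 0.00573733]), 'opening': 0.08568923678501673}
top {'fx': 471.34893775852515, 'fy': 471.34893775852515, 'cx': 251.5260303577025, 'cy': 198.12117127833525, 'extrinsics': array([[-0.01695962, -0.99985419,  0.00199089,  0.01857355],
       [-0.9810392 ,  0.01625593, -0.19312645,  0.58826821],
       [ 0.19306592, -0.00522849, -0.98117186,  1.42131701],
       [ 0.        ,  0.        ,  0.        ,  1.        ]])}
scene {'fx': 411.58384905646756, 'fy': 411.58384905646756, 'cx': 257.7206972570581, 'cy': 192.04167632792442, 'extrinsics': array([[-0.37417984,  0.92733553, -0.00618571,  0.22696074],
       [ 0.69976696,  0.27796632, -0.65807364, -0.334166  ],
       [-0.60853565, -0.25056645, -0.75292816,  1.47043815],
       [ 0.        ,  0.        ,  0.        ,  1.        ]])}
```

View pics/top0.png

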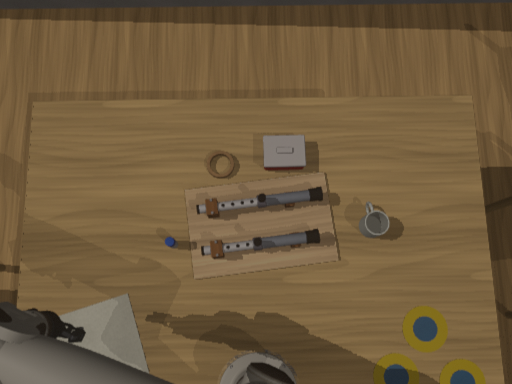

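View pics/scene0.png

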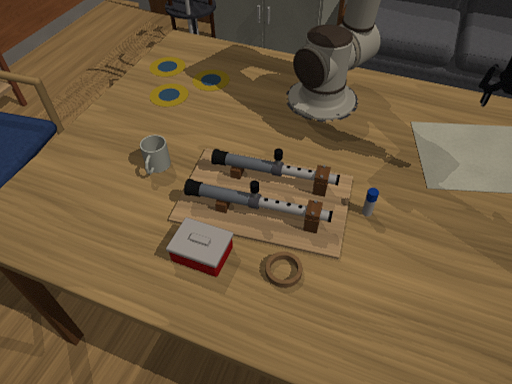

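Run:
```python
import cv2,numpy as np
im=np.load("top0.npz")["im"][:,:,::-1]
cv2.imwrite("pics/top0c.png",cv2.resize(im[90:290,100:360],None,fx=3,fy=3,interpolation=cv2.INTER_CUBIC))
```

```text
(no output)
```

View pics/top0c.png

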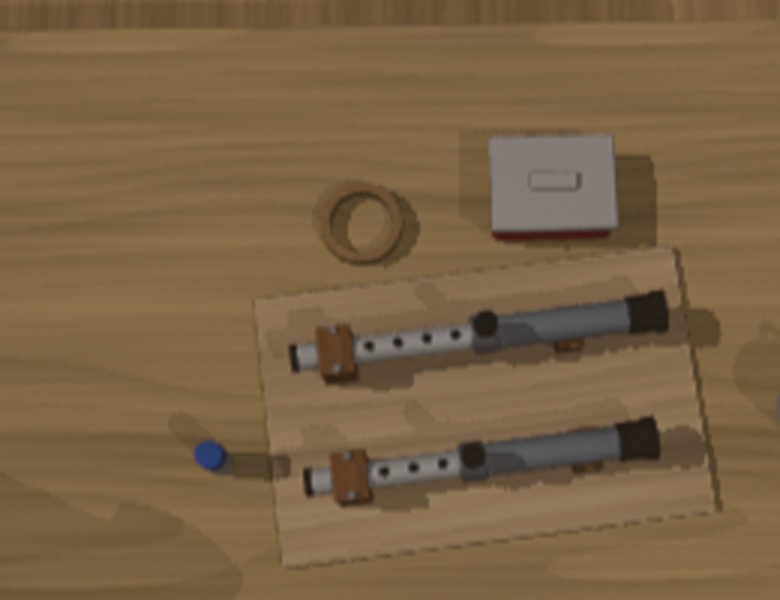

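The top view shows two legs. The far one's foot, at about crop (665,312), is roughly 22 px from the board edge, against about 50 px for the near one. It also has 4 bare holes against 3, so the far leg (larger x) is the longer one. Its knob is at about crop (485,322). Next I measure it with depth.

```bash
cat > h.py <<'E'
import numpy as np
from workcell import eyes
def cloud(n,d):
    p=eyes.camera_params(n);v,u=np.mgrid[:d.shape[0],:d.shape[1]]
    c=np.stack([(u-p['cx'])/p['fx']*d,(v-p['cy'])/p['fy']*d,d],-1)
    E=p['extrinsics'];return (c-E[:3,3])@E[:3,:3]
def onz(n,u,v,z):
    p=eyes.camera_params(n);E=p['extrinsics'];R=E[:3,:3]
    o=-R.T@E[:3,3];r=R.T@np.array([(u-p['cx'])/p['fx'],(v-p['cy'])/p['fy'],1]);return o+r*(z-o[2])/r[2]
E
python3 - <<'E'
from h import *
import cv2
for n in("top","scene"):
    z=np.load(n+"0.npz");P=cloud(n,z["d"]);im=z["im"]
    # table check
    m=(P[...,2]>0.116)&(P[...,2]<0.14)&(z["d"]>0)&(P[...,0]>0.25)&(P[...,0]<0.65)&(abs(P[...,1])<0.3)
    k,l,s,c=cv2.connectedComponentsWithStats(m.astype(np.uint8))
    for i in range(1,k): print(n,s[i],P[l==i].mean(0),P[l==i].min(0),P[l==i].max(0))
    print("z table",np.median(P[...,2][(abs(P[...,2])<.02)&(z["d"]>0)]))
f=lambda x,y:(100+(x+.5)/3-.5,90+(y+.5)/3-.5)
for nm,x,y,h in [("farknob",485,321,.131),("nearknob",473,454,.131),("h1",455,335,.078),("h2",427,338,.078),("h3",397,342,.078),("h4",369,346,.078),("n1",442,463,.078),("n2",413,467,.078),("n3",384,471,.078)]:
    print(nm,onz("top",*f(x,y),h))
E
python3 - <<'E'
import cv2,numpy as np
im=np.load("scene0.npz")["im"][:,:,::-1]
cv2.imwrite("pics/scene0c.png",cv2.resize(im[140:250,170:370],None,fx=4,fy=4,interpolation=cv2.INTER_CUBIC))
E
```

```text
top [258 194   8   8  54] [ 0.57581    -0.02035332  0.12921134] [ 0.56487211 -0.03126001  0.1163088 ] [ 0.58685132 -0.01019796  0.13607285]
top [254 238   8   8  53] [ 0.44406979 -0.00565356  0.13047306] [ 0.43408443 -0.01645461  0.1205532 ] [0.45514526 0.0041752  0.13579528]
z table 9.959325901114725e-05
scene [274 149   9   9  73] [ 0.44909306 -0.00457175  0.12684478] [ 0.43455872 -0.01807831  0.11617554] [0.45928142 0.0063497  0.13307159]
scene [250 181   9  10  79] [ 0.58216055 -0.0190529   0.12742382] [ 0.56848881 -0.03032214  0.11678733] [ 0.59158849 -0.00851287  0.13322612]
z table -0.0005678247107002313
farknob [ 0.57793241 -0.0201927   0.131     ]
nearknob [ 0.44589101 -0.00571749  0.131     ]
h1 [0.57433012 0.00958491 0.078     ]
h2 [0.5716665  0.03844403 0.078     ]
h3 [0.56799367 0.06934263 0.078     ]
h4 [0.56429112 0.09814941 0.078     ]
n1 [0.44280249 0.02495539 0.078     ]
n2 [0.4392511  0.05432479 0.078     ]
n3 [0.43570387 0.08365974 0.078     ]
```

View pics/scene0c.png

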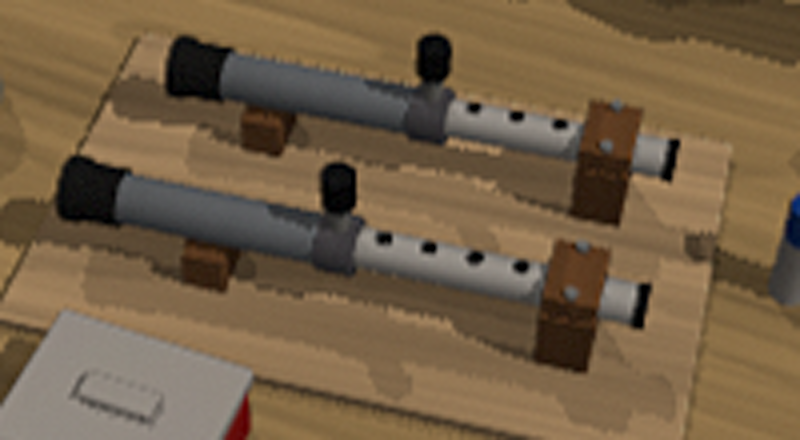

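Call:
drive_tool(plan=[[1,[0.03,-0.045,0],3],[1,[0.03,-0.045,0],3],[1,[0.03,-0.045,0],3]], grip_force=40)

```text
time: 0.48
ee_pos: [0.3187, 0.364, 0.2529]
tcp_rot: [-180.0, -0.0, 164.6]
wrist_force: [1.0, -0.1, 0.3]
opening: 0.0856
```

```bash
python3 -c "
from workcell import monitor as m;o=m.get_obs();print(o['q'],o['ee_pos'],o['tcp_rot'],o['wrist_force'])"
```

```text
[ 4.88031514e+01 -4.04970417e+00  9.45994205e-01  9.50259308e+01
 -4.57715730e-03  6.41786030e+01] [0.31867135 0.36402385 0.2528916 ] [-1.79970792e+02 -9.04809614e-03  1.64624547e+02] [ 0.99679344 -0.09847987  0.31463144]
```

Call:
drive_tool(plan=[[1,[0.029,-0.043,0],2.5],[1,[0.029,-0.043,0],2.5],[1,[0.029,-0.043,0],2.5],[1,[0.029,-0.043,0],2.5],[1,[0.029,-0.043,0],2.5],[1,[0.029,-0.043,0],2.5],[1,[0.029,-0.043,0],2.5],[1,[0.029,-0.043,0],2.5],[1,[0.027,-0.04,0],1.9],[1,[0,0,0],0]])

```text
time: 1.72
ee_pos: [0.5781, -0.0211, 0.2518]
tcp_rot: [-180.0, -0.1, -173.8]
wrist_force: [0.1, 1.0, -0.2]
opening: 0.0855
```

Run:
```python
from h import *
from workcell import monitor
import cv2
o=monitor.get_obs();print(o)
im,d=eyes.camera("wrist");print(eyes.camera_params("wrist"))
np.savez("w1.npz",im=im,d=d,p=o['ee_pos'],r=o['tcp_rot'])
cv2.imwrite("pics/w1.png",cv2.resize(im[:,:,::-1],None,fx=1.5,fy=1.5))
```

```text
{'time': 1.725, 'q': array([-2.08581551e+00,  9.05686939e+00,  1.43939589e+01,  9.54502168e+01,
       -1.91138562e-02, -8.29855321e+00]), 'qd': array([ 2.84865717, -2.24781794, -1.68384994,  0.82013329,  0.79532625,
        2.77013008]), 'joint_efforts': array([ -2.07237147, -55.51474214,  47.70062327,  -0.40229402,
        -0.21648302,  -0.67760428]), 'ee_pos': array([ 0.57813223, -0.02114362,  0.25176299]), 'tcp_rot': array([-1.79997414e+02, -1.14701560e-01, -1.73787246e+02]), 'wrist_force': array([ 0.08576385,  1.03604189, -0.22077497]), 'torque': array([0.09290018, 0.04547135, 0.00301115]), 'opening': 0.08553815769446917}
{'fx': 297.3186396354542, 'fy': 297.3186396354542, 'cx': 252.19437305308415, 'cy': 197.55935299874912, 'mount': array([[-5.10575854e-04, -9.46241623e-01, -3.23460245e-01,
         8.34154882e-02],
       [ 9.99999550e-01, -2.24423909e-04, -9.21956821e-04,
        -1.48096530e-03],
       [ 7.99801706e-04, -3.23460570e-01,  9.46241312e-01,
        -1.21176379e-01],
       [ 0.00000000e+00,  0.00000000e+00,  0.00000000e+00,
         1.00000000e+00]])}
```

View pics/w1.png

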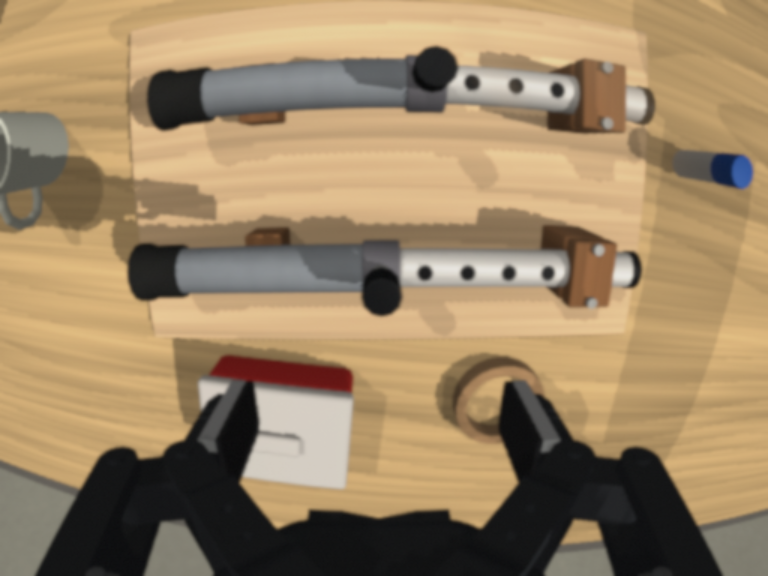

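The wrist view shows the longer leg in the middle row, with its knob top at about (381,298). The bare holes are at (425,273), (468,273), (509,273) and (548,273). Both jaws are clear of it.

```bash
cat >> h.py <<'E'
from scipy.spatial.transform import Rotation as Ro
def wz(u,v,z,pos,rot):
    p=eyes.camera_params("wrist");M=p['mount'];a=np.array([u-p['cx'],v-p['cy']]);r=np.hypot(*a);th=r/p['fx']
    ray=np.array([*(a/r*np.sin(th)),np.cos(th)])
    R=Ro.from_euler('xyz',rot,degrees=True).as_matrix()
    o=R@M[:3,3]+pos;w=R@M[:3,:3]@ray;return o+w*(z-o[2])/w[2]
E
python3 - <<'E'
from h import *
import cv2
z=np.load("w1.npz");im=z["im"]
for x,y,h in [(381,298,.131),(435,67,.131),(425,273,.078),(468,273,.078),(509,273,.078),(548,273,.078)]:
    print(wz((x+.5)/1.5-.5,(y+.5)/1.5-.5,h,z["p"],z["r"]))
cv2.imwrite("pics/w1c.png",cv2.resize(im[150:220,200:390,::-1],None,fx=4,fy=4,interpolation=cv2.INTER_CUBIC))
E
```

```text
[ 0.57806924 -0.02146391  0.131     ]
[ 0.44610386 -0.00701947  0.131     ]
[0.57473346 0.00893149 0.078     ]
[0.57130086 0.03898456 0.078     ]
[0.56780312 0.06871837 0.078     ]
[0.56420227 0.09852545 0.078     ]
```

View pics/w1c.png

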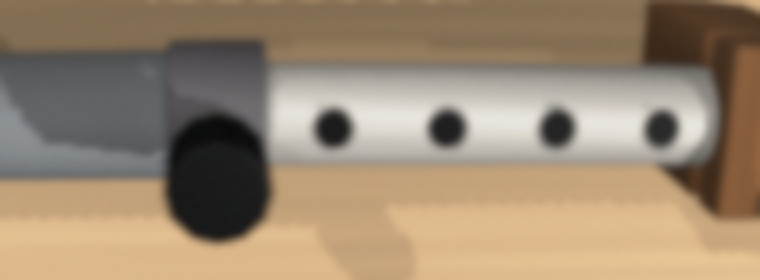

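Call:
drive_tool(plan=[[1,[0,-0.001,-0.03],0.5],[1,[0,0,-0.04],0],[1,[0,0,-0.03],0],[1,[0,0,-0.02],0],[1,[0,0,-0.011],0],[1,[0,0,0],0],[1,[0,0,0],0]])

```text
time: 2.65
ee_pos: [0.5775, -0.0193, 0.1234]
tcp_rot: [-180.0, 0.1, -173.1]
wrist_force: [-0.3, -0.3, 0.4]
opening: 0.0852
```

Run:
```python
from h import *
from workcell import monitor
import cv2
o=monitor.get_obs();print(o['ee_pos'],o['tcp_rot'])
im,d=eyes.camera("wrist")
cv2.imwrite("pics/w2.png",cv2.resize(im[:,:,::-1],None,fx=1.5,fy=1.5))
```

```text
[ 0.5775389  -0.01933354  0.12341038] [-1.79988138e+02  8.31553834e-02 -1.73096535e+02]
```

View pics/w2.png

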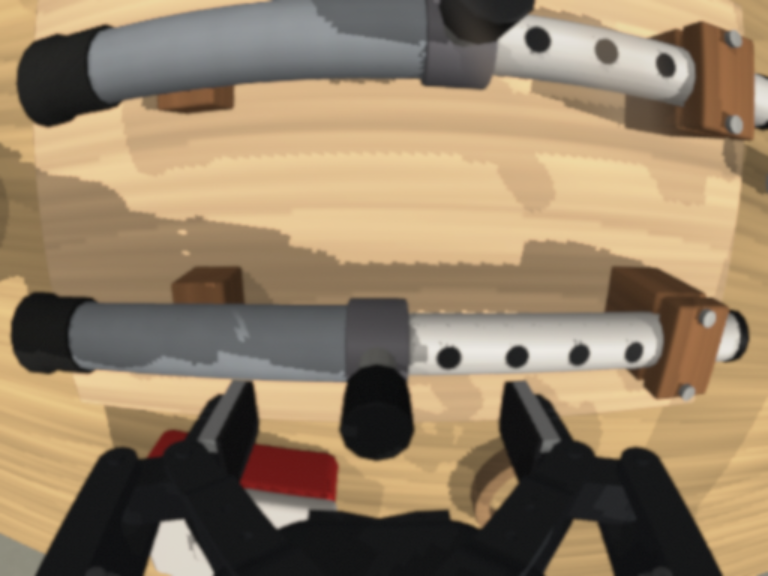

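The knob at (377,420) is between the jaws, whose inner edges are at 257 and 500, so it is nearly centred. I trim by 1.5 mm and close.

Call:
drive_tool(plan=[[1,[0.0005,-0.0015,-0.002],0],[0.5,[0,0,0],0],[0,[0,0,0],0],[0,[0,0,0],0],[0,[0,0,0],0],[0,[0,0,0],0],[0,[0,0,0],0],[0,[0,0,0],0]], grip_force=40)

```text
time: 3.7
ee_pos: [0.5777, -0.021, 0.1204]
tcp_rot: [180.0, 0.0, -173.1]
wrist_force: [-1.2, -0.5, 4.4]
opening: 0.0231
```

Run:
```python
from h import *
from workcell import monitor
import cv2
o=monitor.get_obs();print(o['ee_pos'],o['tcp_rot'],o['wrist_force'],o['torque'],o['opening'])
im,d=eyes.camera("wrist")
cv2.imwrite("pics/w3.png",cv2.resize(im[:,:,::-1],None,fx=1.5,fy=1.5))
```

```text
[ 0.577726   -0.02104581  0.12044079] [ 1.79999203e+02  1.29746207e-02 -1.73109432e+02] [-1.17751285 -0.46218544  4.36928348] [0.03026521 0.17093663 0.01376269] 0.023078022192971143
```

View pics/w3.png

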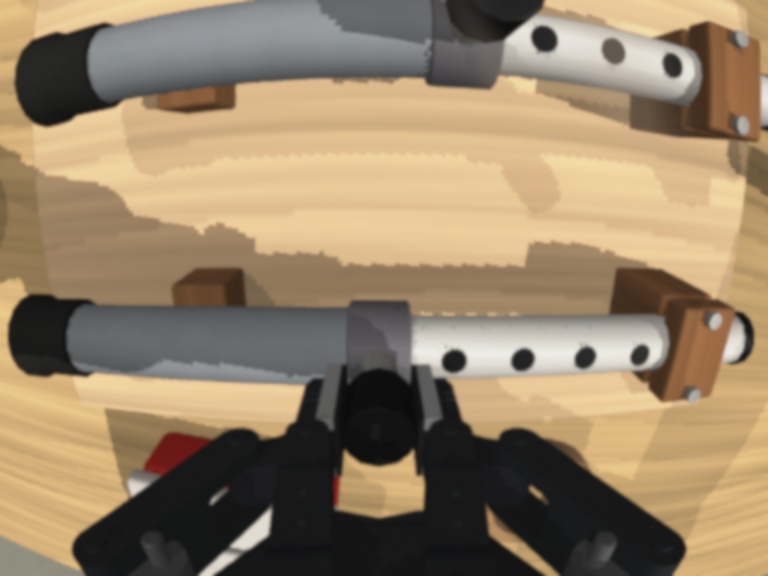

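The knob is held at a 23 mm opening. Now I pull it up 12 mm.

Call:
drive_tool(plan=[[0,[0,0,0.004],0],[0,[0,0,0.004],0],[0,[0,0,0.004],0],[0,[0,0,0],0],[0,[0,0,0],0]])

```text
time: 4.38
ee_pos: [0.5776, -0.0211, 0.132]
tcp_rot: [180.0, -0.0, -173.1]
wrist_force: [1.6, -0.6, -5.6]
opening: 0.0228
```

Run:
```python
from h import *
from workcell import monitor
import cv2
o=monitor.get_obs();print(o['ee_pos'],o['tcp_rot'],o['wrist_force'],o['torque'],o['opening'])
im,d=eyes.camera("wrist")
cv2.imwrite("pics/w4.png",cv2.resize(im[:,:,::-1],None,fx=1.5,fy=1.5))
```

```text
[ 0.5775697  -0.02108217  0.13200776] [ 1.79998177e+02 -2.39414641e-02 -1.73112295e+02] [ 1.60614941 -0.63450553 -5.57234149] [ 0.00446999 -0.34773744 -0.02343108] 0.02280399445130448
```

View pics/w4.png

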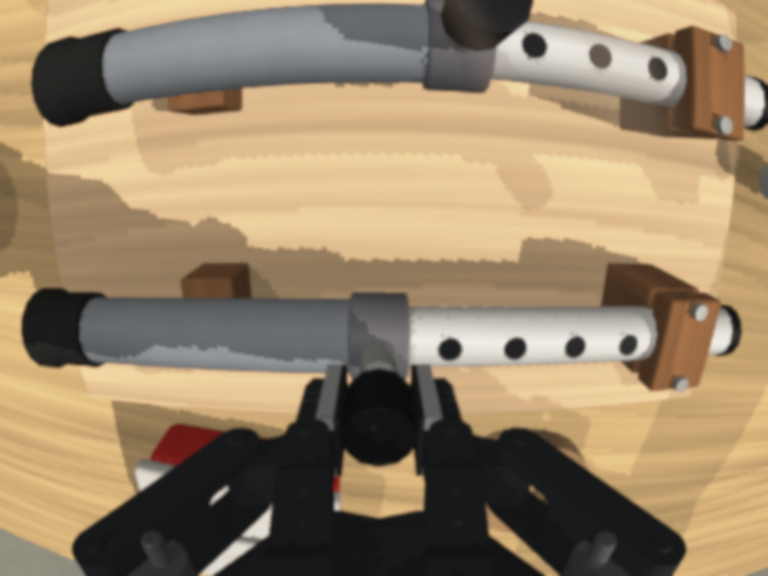

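The knob and pin are up about 11.6 mm, and the 5.6 N pull agrees with the spring. Now I slide along the tube.

Call:
drive_tool(plan=[[0,[-0.0003,0.002,0],0],[0,[-0.0005,0.004,0],0],[0,[-0.0005,0.004,0],0],[0,[-0.0005,0.004,0],0],[0,[-0.0005,0.004,0],0],[0,[-0.0005,0.004,0],0],[0,[-0.0004,0.004,0],0],[0,[0,0,0],0],[0,[0,0,0],0]])

```text
time: 5.55
ee_pos: [0.5744, 0.0054, 0.1323]
tcp_rot: [179.9, 0.0, -173.1]
wrist_force: [3.3, 2.5, -5.5]
opening: 0.0229
```

Run:
```python
from h import *
from workcell import monitor
import cv2
o=monitor.get_obs();print(o['ee_pos'],o['tcp_rot'],o['wrist_force'],o['torque'],o['opening'])
im,d=eyes.camera("wrist")
cv2.imwrite("pics/w5.png",cv2.resize(im[:,:,::-1],None,fx=1.5,fy=1.5))
```

```text
[0.57444249 0.00538432 0.13230253] [ 1.79945450e+02  3.45392231e-03 -1.73088839e+02] [ 3.30566128  2.52146884 -5.45563505] [ 0.44793368 -0.56935448 -0.00581347] 0.022883732550463113
```

View pics/w5.png

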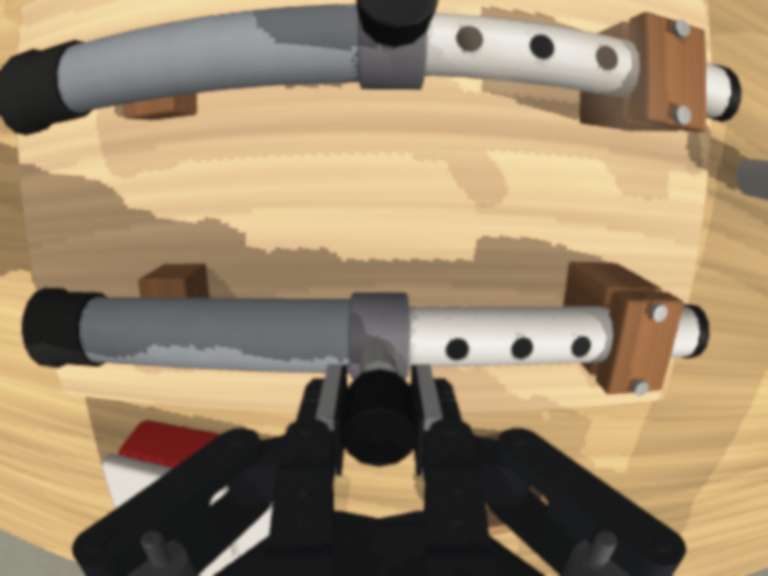

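The section moved 26.7 mm along the tube (the first hole went from 450 to 457 px, so about 3.3 mm is left). I finish the slide, then lower.

Call:
drive_tool(plan=[[0,[0,0.0032,0],0],[0,[0,0,0],0],[0,[0,0,0],0]])

```text
time: 5.98
ee_pos: [0.5743, 0.0081, 0.1322]
tcp_rot: [180.0, -0.0, -173.1]
wrist_force: [1.1, -0.4, -4.7]
opening: 0.0231
```

Run:
```python
from h import *
from workcell import monitor
import cv2
o=monitor.get_obs();print(o['ee_pos'],o['tcp_rot'],o['wrist_force'],o['torque'],o['opening'])
im,d=eyes.camera("wrist")
cv2.imwrite("pics/w6.png",cv2.resize(im[:,:,::-1],None,fx=1.5,fy=1.5))
```

```text
[0.57428986 0.00809764 0.13219798] [ 1.79998790e+02 -2.60336944e-02 -1.73111186e+02] [ 1.06598434 -0.4439881  -4.72881495] [-0.12266619 -0.16456116 -0.03244551] 0.023089000546054138
```

View pics/w6.png

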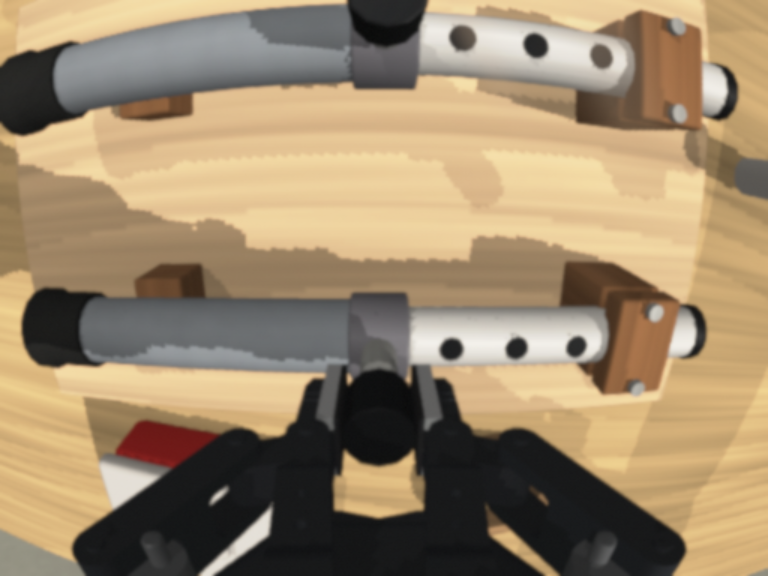

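Call:
drive_tool(plan=[[0,[0,0.0006,0],0],[0,[0,0,-0.003],0],[0,[0,0,-0.003],0],[0,[0,0,-0.003],0],[0,[0,0,-0.003],0],[0,[0,0,0],0],[0,[0,0,0],0]])

```text
time: 6.9
ee_pos: [0.5744, 0.0088, 0.1205]
tcp_rot: [180.0, 0.0, -173.1]
wrist_force: [-3.2, -1.6, -0.8]
opening: 0.0231
```

Run:
```python
from h import *
from workcell import monitor
import cv2
o=monitor.get_obs();print(o['ee_pos'],o['tcp_rot'],o['wrist_force'],o['torque'],o['opening'])
im,d=eyes.camera("wrist")
cv2.imwrite("pics/w7.png",cv2.resize(im[:,:,::-1],None,fx=1.5,fy=1.5))
```

```text
[0.57441646 0.00876694 0.12053445] [ 1.79996318e+02  8.01157770e-03 -1.73110566e+02] [-3.22636387 -1.63300837 -0.84388344] [-0.35863697  0.58761801 -0.02095924] 0.023057501484681654
```

View pics/w7.png

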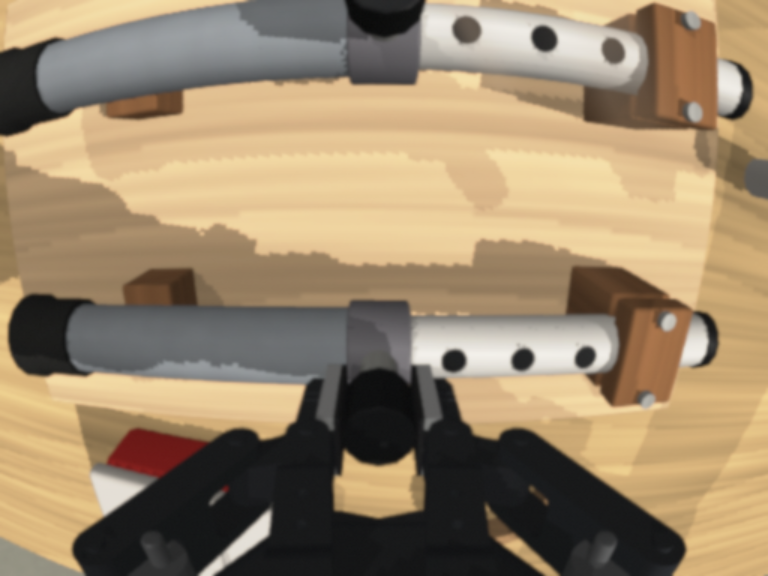

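The height is back at 0.1205 and the view matches the first grasp (first hole at 454,361). I press down slightly to seat the pin fully.

Call:
drive_tool(plan=[[0,[0,0,-0.0008],0],[0,[0,0,0],0],[0,[0,0,0],0],[0,[0,0,0],0]])

```text
time: 7.45
ee_pos: [0.5745, 0.0088, 0.1205]
tcp_rot: [-180.0, 0.1, -173.1]
wrist_force: [-4.5, -1.5, 6.3]
opening: 0.0228
```

Run:
```python
from h import *
from workcell import monitor
import cv2
o=monitor.get_obs();print(o['ee_pos'],o['tcp_rot'],o['wrist_force'],o['torque'],o['opening'])
im,d=eyes.camera("top")
cv2.imwrite("pics/t8.png",cv2.resize(im[90:290,100:360,::-1],None,fx=3,fy=3,interpolation=cv2.INTER_CUBIC))
im,d=eyes.camera("scene")
cv2.imwrite("pics/s8.png",cv2.resize(im[130:270,130:390,::-1],None,fx=3,fy=3,interpolation=cv2.INTER_CUBIC))
```

```text
[0.57454655 0.00876314 0.12045623] [-1.79998284e+02  5.15798132e-02 -1.73109105e+02] [-4.46105802 -1.48294608  6.34486584] [-0.24784272  1.12716176  0.00353934] 0.022831111813028125
```

View pics/t8.png

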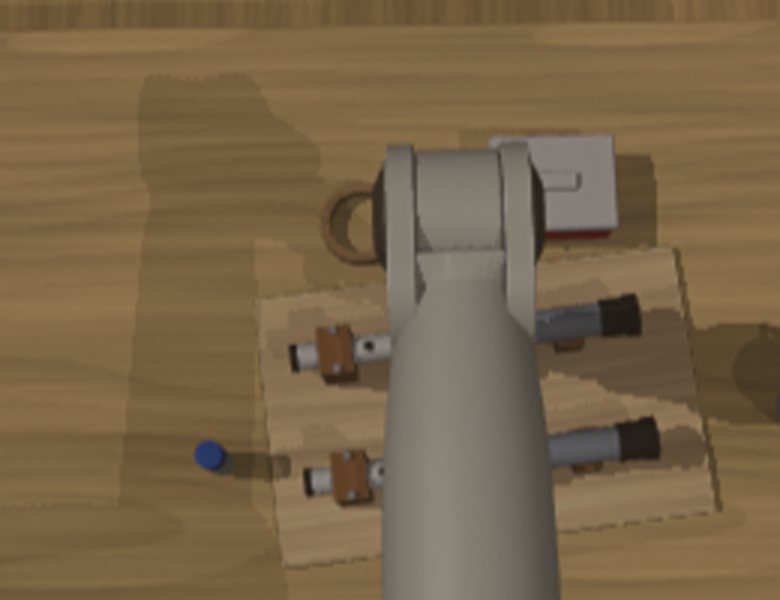

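View pics/s8.png

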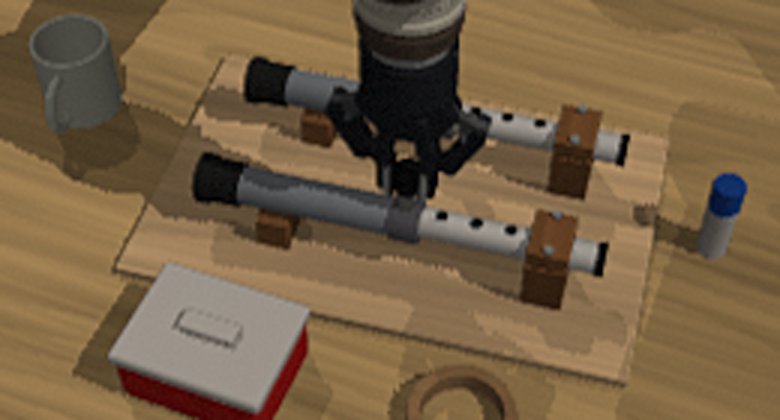

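Three bare holes show on each leg, the feet are level, and pressing down gave +6.3 N with no movement, so the pin is against its stop. I'm handing in.

Run:
```python
from workcell import monitor, job
print(job.job_done()); o=monitor.get_obs();print(o['time'],o['ee_pos'],o['wrist_force'],o['opening'])
```

```text
the job is handed in; nothing more can be done
None
the job is handed in; nothing more can be done
```

I gripped the knob of the longer leg (the one farther from the robot) and pulled its pin up about 11.6 mm. I then slid its section about 30 mm along the tube to the next hole and lowered the pin home. I handed in at about 7.6 s, still holding the knob with the grip set to 40 N.

- **Pin home:** the tool was back at its starting height (0.1205 m against 0.1204 m). A further 0.8 mm press-down gave +6.3 N with no movement. I could not read the pin's position directly.
- **Section position:** the tool moved about 30.0 mm along the tube. The pictures show three bare holes on each leg and the feet level.
- **Grip:** the fingers were closed on the knob at 22.8 mm. There was a side force of about 4.5 N on the wrist, which I left as it was.
- **Surroundings:** in the last pictures the other leg, box, glue, tape and cup showed no movement. The arm partly hid the other leg's knob, the box and the tape in the top view.

No check failed or disagreed.

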